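# Change the push-push filter cartridge of a printer fume unit

## Task

Change the filter of the fume unit: swing its clear hatch by the bar handle right back past upright and leave it so, press the used cartridge in the bay so that the catch lets go and it pops up, then take it out and stand it upright in the open tray. Take the fresh cartridge that stands on the bench, load it into the bay and press it down until the catch holds it flush with the deck. Press firmly to the stop but do not force it, and leave the spool and the jar where they are.

Things in the scene. Friction and masses are not known exactly. Their poses are not given: they have to be found in the camera images.
- filter_unit: the fume filter unit, a grey box fixed to the bench, 180 mm (x) by 290 mm (y) by 120 mm high; origin at the centre of its underside. Its flat top is the deck. The -y half holds the cartridge bay, under the hatch; the +y half has a flat round fan grille. Directions below are along this body's axes
- bay_mouth (a point): centre of the bay's opening, at deck height, 120 mm above the bench, 75 mm from the unit's centre towards -y; axes as the unit's. The bay is an upright well of 44 mm (x) by 104 mm (y); its top 7 mm flare out to 56 by 116 mm at the deck as a lead-in. Its floor is the sprung platform
- hatch (a joint): opening angle of the clear hatch over the bay (plate 100 by 150 by 8 mm, 6 mm above the deck): 0 shut, grows as its free -y edge swings up and over towards the fan half, 1.57 upright, stop at 2.0. Starts at 0 to 0.3. A friction hinge (0.16 N m) keeps it where it is left. Past 1.6 it leans back, clear of the bay, with its handle on the side away from the bay
- hatch_hinge (a point): middle of the hatch's hinge axis, which runs along the unit's x: 14 mm from the unit's centre towards +y, 6 mm above the deck. With the hatch shut, the handle bar's axis lies 138 mm from this axis towards -y and 38 mm above it
- hatch_handle (a point): middle of the hatch's handle: a round steel bar, 10 mm thick, 76 mm long, parallel to the unit's x and to the hinge, its axis 30 mm off the upper face of the hatch, with a post at each end. It swings with the hatch and can turn between two fingers that pinch it across
- platform (a joint): depth (m) of the sprung platform under the cartridge: 0 popped up, about 0.029 held by the push-push catch. To catch or let go it must be pressed to its hard stop, about 0.038, then released; short of the stop nothing changes. Platform, catch and stop all sit up to 2 mm higher or lower from unit to unit, which cannot be read beforehand. The spring lifts with 6 N at 0, 10 N at the stop. Starts held
- used_filter: the used cartridge, held in the bay at first with its flat cap flush (within 3 mm) with the deck: grey frame with pleated sides, 40 mm thick (x), 100 mm wide (y), 80 mm high (z), about 0.22 kg; origin at the centre of its underside, 80 mm below the cap; axes as the unit's. Popped up, it stands 28 to 32 mm proud of the deck and lifts straight out. At the stop its cap is 6 to 10 mm below the deck
- fresh_filter: the fresh cartridge, same make and size as the used one (40 by 100 by 80 mm high, origin at the centre of its underside), standing upright on the bench. It fits the bay with its 100 mm width along the unit's y, either way round; set in and let go, it rests on the popped-up platform 28 to 32 mm proud of the deck
- used_tray: the open tray for used cartridges, loose on the bench: 180 mm (x) by 150 mm (y), 55 mm high, walls and floor 4 mm; origin at the centre of its underside. It and the fresh cartridge may have changed places
- spool: bystander: a small full filament spool lying flat, 140 mm across, 50 mm high; origin at the centre of its underside
- glue_jar: bystander: a jar of bed glue, 60 mm across, 85 mm high; origin at the centre of its underside
Things that resemble listed ones, but are neither listed nor needed, are in the scene too. Of the things that look like the used_tray, the smallest one is meant.

How it is judged:
By the outcome, as a careful person would: the job done as asked, in the order asked, and still so for the second after the job is handed in, with the robot touching nothing.
It also fails if it takes over 72 s, if anything falls off the work surface, if the arm or the gripper's body presses on something with over 40 N, if the wrist force passes 120 N, or if a joint passes its speed limit or range.

## Robot

A 6-joint arm with a two-finger parallel gripper is mounted at the origin on the work surface. World frame = base frame: x ahead of the robot, y to its left, z up, the work surface at z = 0. Lengths are in mm, angles in rad, forces in N, time in s.
With the tool pointing down it reaches from about 275 to 775 mm from the base axis. Payload 14.6 kg.
Tool frame: the origin (TCP) lies between the finger pads; the fingertips stand 14 mm ahead of it and the grasp point (between the pads) lies 5 mm behind it; z points along the fingers, x is the direction in which the jaws open and shut, and the axes are right-handed (so a half turn about z gives the same grasp; the last joint's range is limited). The gripper opens to 85 mm and grips with 20 to 120 N. Pads are 22 mm wide; open, the fingers measure 114 mm over their backs; the gripper's body (76 mm by 85 mm) begins 54 mm behind the grasp point. The pads swing forward as they close: fully open they stand 13 mm farther back than shut.
Start: joints at [0.946, 0.263, -0.048, 1.259, 0, 1.415], TCP at [237.676, 468.122, 245.278] pointing down, gripper open.
Joint ranges: [-2.65, 2.65], [-0.89, 1.7], [-1.18, 1.37], [-2.13, 2.11], [-1.35, 1.29], [-3.14, 3.14]. Speed limits (rad/s): [1.89, 1.89, 2.57, 2.79, 3.14, 3.14].

## Interface

Orientations are given as a unit quaternion [x, y, z, w].
In Python, from cell import * gives the robot as it stands. The module is installed in compiled form; this text tells all that it offers. Calls block until the motion is done:
- reach(position, orientation): joint-space move of the TCP to a pose.
- servo_line(position, frame=None, vel=150, max_force=None): straight line of the TCP; frame=None keeps the orientation; vel is the mean speed in mm/s. With max_force (N) it stops when the force on the tool has changed by that much, and returns True; else False.
- set_joints(angles): joint-space move.
- set_gripper(opening, grasp_force=None): finger opening in mm; grasp_force is the grip in N (None keeps the last); returns when the fingers have stopped.
- sleep(seconds).
- ik(position, orientation): joint angles nearest the present ones, or None.
- sense(): the state.
- snapshot(name): name is "scene" or "top"; returns a dict with "image" (400x640x3 uint8, red, green, blue), "z_map" (400x640 float32, mm along the optical axis (not along the pixel's ray), 0 where there is no reading), "camera_matrix" (3x3 intrinsics, pixels), "k1" (the pictures are not rectified: a ray, as slopes to the right and down, at radius r is drawn at 1 + k1 r^2 times it, then the intrinsics apply), "extrinsics" (4x4, takes a point from camera to world coordinates). Camera axes: x right, y down, z forward; pixel columns grow to the right and rows downward; lengths in mm; the calibration is good to about 2 mm. A picture is of the moment at which its call begins.
A pose or a line that the arm cannot do raises MotionError and nothing moves.
- sign_off(): hands the job in, once; it reports no verdict.
The state is a dict: "t": time; "joint_positions": joint angles; "joint_vel": joint speeds; "tau": joint torques, N m; "tcp_pos": TCP position; "eef_rot": TCP orientation; "contact_force": force on the tool from outside, world axes, zero at the start; "ft_torque": the same for the moment, N m; "finger_gap": finger opening in mm.
Only numpy, scipy, OpenCV 4.12 (cv2) and the standard library are available. Lean on these libraries where they do the work, as an engineer would, in place of code of your own. Each camera call takes 0.05 s, during which the arm holds its last target. There are 200 camera calls.

## Working session

There is one attempt and no reset: what is moved stays moved. The work goes in short steps, each a Python script; the robot and the scene stay as the last script left them, time stands still between calls to the robot, and variables do not carry over. Pictures are saved under pics/ and viewed, about 8 in all and at most 12, crops included, and the job is handed in when it is done.

```bash
mkdir -p pics
cat > h.py <<'E'
from cell import *
import numpy as np, cv2, pickle
from scipy.spatial.transform import Rotation as R
def cloud(s):
    K=s["camera_matrix"];k=s["k1"];v,u=np.mgrid[0:400,0:640]
    D=np.array([k,0,0,0,0],float)
    p=cv2.undistortPoints(np.stack([u.ravel(),v.ravel()],1).astype(np.float64)[:,None],np.array(K,float),D)[:,0]
    z=s["z_map"].ravel()
    P=np.c_[p*z[:,None],z,np.ones(len(z))]@np.array(s["extrinsics"]).T
    P=P[:,:3];P[z==0]=np.nan
    return P.reshape(400,640,3)
def save(s,n,crop=None,f=1):
    im=s["image"][:,:,::-1]
    if crop: a,b,c,d=crop; im=im[b:d,a:c]
    cv2.imwrite("pics/"+n,cv2.resize(im,None,fx=f,fy=f,interpolation=cv2.INTER_CUBIC))
def down(yaw): # tool z down, tool x at angle yaw in world
    c,s=np.cos(yaw),np.sin(yaw)
    return R.from_matrix(np.array([[c,s,0],[s,-c,0],[0,0,-1]]).T if 0 else np.array([[c,s,0],[s,-c,0],[0,0,-1]])).as_quat()
E
python3 - <<'E'
from h import *
for n in("scene","top"):
    s=snapshot(n);pickle.dump(s,open(n+".pkl","wb"));save(s,n+"0.png",None,1.25)
    print(n,np.round(s["extrinsics"],3).tolist())
st=sense();print(st["t"],st["eef_rot"],R.from_quat(st["eef_rot"]).as_matrix().round(3))
E
```

```text
scene [[-0.235, 0.677, -0.697, 1262.156], [0.972, 0.175, -0.158, 138.706], [0.014, -0.714, -0.699, 972.551], [0.0, 0.0, 0.0, 1.0]]
top [[-0.01, -0.997, 0.073, 339.578], [-1.0, 0.009, -0.016, -47.086], [0.016, -0.074, -0.997, 1764.349], [0.0, 0.0, 0.0, 1.0]]
0.1 [ 8.52262801e-01  5.23113674e-01 -4.19717855e-04  1.59254320e-04] [[ 0.453  0.892 -0.001]
 [ 0.892 -0.453 -0.001]
 [-0.001 -0.    -1.   ]]
```

View pics/top0.png

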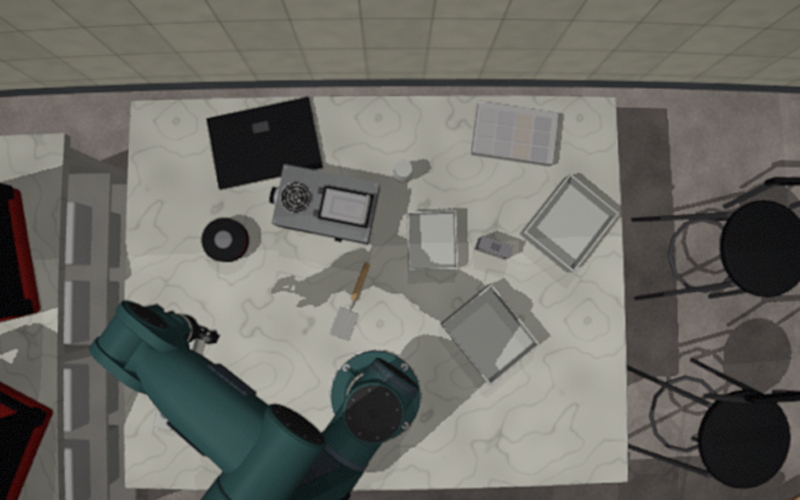

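View pics/scene0.png

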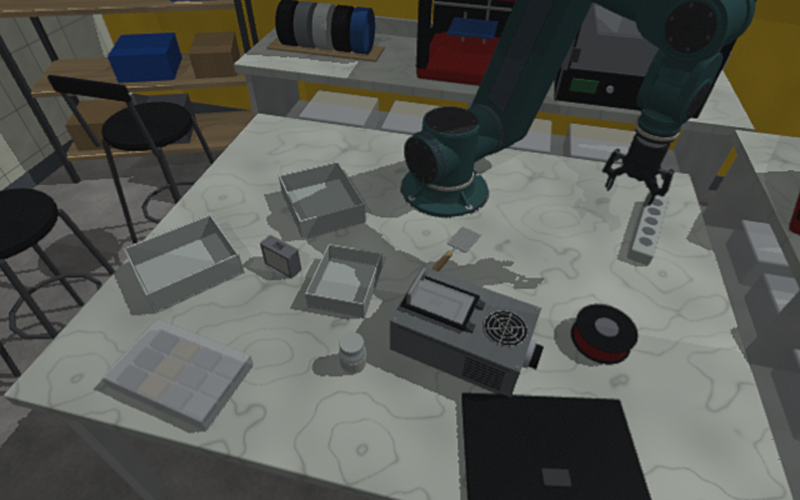

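Candidates for the tray in the top picture: (437,240), (572,222) and (490,335). The one at (437,240) is the smallest. The fresh cartridge is at (497,243), the unit at (327,205) with its bay half to the right, the jar at (402,168) and the spool at (225,240). Next I measure them.

Run:
```python
from h import *
for n in("top","scene"):
    s=pickle.load(open(n+".pkl","rb"));P=cloud(s);pickle.dump(P,open(n+"P.pkl","wb"))
T=pickle.load(open("topP.pkl","rb"));S=pickle.load(open("sceneP.pkl","rb"))
def rect(P,box,zl,zh,l):
    u0,v0,u1,v1=[int(a/1.25) for a in box]
    Q=P[v0:v1,u0:u1].reshape(-1,3);Q=Q[(Q[:,2]>zl)&(Q[:,2]<zh)]
    r=cv2.minAreaRect(Q[:,:2].astype(np.float32));print(l,len(Q),np.round(r[0],1),np.round(r[1],1),round(r[2],1),'z',np.median(Q[:,2]).round(1))
rect(T,(268,160,385,250),110,128,"unitdeck top")
rect(T,(268,160,385,250),128,220,"hatch top")
rect(T,(470,225,528,265),70,95,"fresh top")
rect(T,(400,200,472,280),40,65,"tray small top")
rect(T,(520,170,625,280),40,65,"trayB top")
rect(T,(438,280,545,390),40,65,"trayC top")
rect(S,(385,260,545,390),110,128,"unitdeck sc")
rect(S,(385,260,545,390),130,220,"hatch sc")
rect(S,(255,230,305,285),72,90,"fresh sc")
rect(S,(303,240,385,320),45,62,"tray sc")
rect(T,(390,155,415,185),60,95,"jar top")
rect(T,(198,215,255,265),40,60,"spool top")
s=pickle.load(open("top.pkl","rb"));save(s,"crop1.png",(210,120,430,220),3.6)
s=pickle.load(open("scene.pkl","rb"));save(s,"crop2.png",(190,180,440,320),3.2)
```

```text
unitdeck top 2517 [588.  142.7] [288.5 182.4] 78.0 z 120.7
hatch top 1234 [586.2 141.1] [272.7 175.5] 79.2 z 135.0
fresh top 290 [ 460.2 -392.8] [ 78.9 157.5] 7.4 z 80.3
tray small top 217 [ 481. -178.] [180.1 150.9] 1.0 z 54.5
trayB top 319 [ 529.8 -608.4] [199.9 239.2] 49.0 z 52.8
trayC top 187 [ 191.9 -350.2] [236.6 198.2] 38.0 z 53.5
unitdeck sc 4070 [587.5 139.9] [291.  185.3] 78.2 z 121.3
hatch sc 1695 [575.2  87.5] [166.5 106.3] 77.9 z 135.9
fresh sc 311 [ 454.  -367.6] [102.3  43.4] 70.5 z 80.1
tray sc 438 [ 479.1 -179.4] [185.9 151.1] 0.9 z 53.3
jar top 165 [696.7 -89.7] [50.7 53.7] 0.6 z 84.9
spool top 990 [487.2 464.8] [139.  135.3] 88.8 z 50.4
```

View pics/crop1.png

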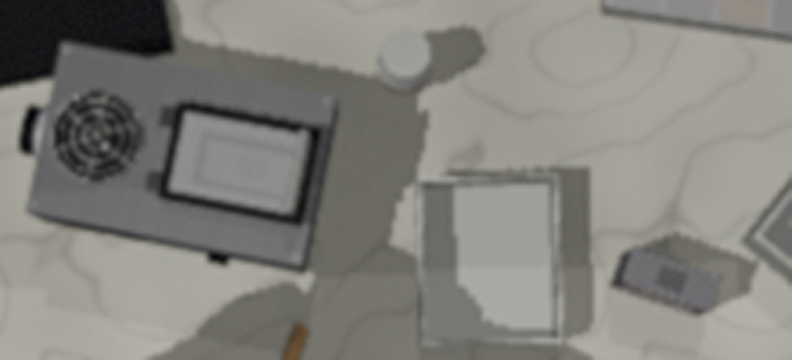

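View pics/crop2.png

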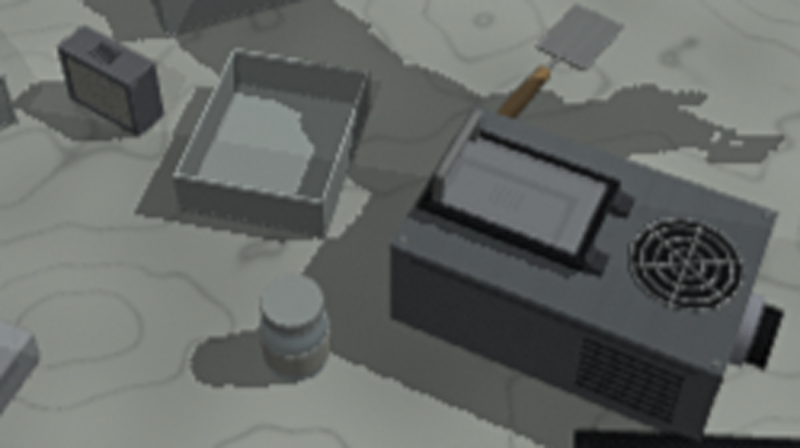

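The crops confirm the choices. The small tray measures 180 x 150, the fresh cartridge stands at crop2 (110,80), and the hatch is nearly shut, with its handle at crop2 (455,155). Next I refine the unit frame, the hatch angle and the fresh cartridge.

```bash
cat >> h.py <<'E'
U=np.array([587.7,141.3]);YAW=np.deg2rad(-11.9)
def uw(x,y,z): # unit to world
    c,s=np.cos(YAW),np.sin(YAW);return np.array([U[0]+c*x-s*y,U[1]+s*x+c*y,z])
def hq(t): # tool x along unit y, tilted by t so that tool comes from +y side
    ux=np.array([np.cos(YAW),np.sin(YAW),0]);uy=np.array([-np.sin(YAW),np.cos(YAW),0]);uz=np.array([0,0,1.])
    z=-np.cos(t)*uz-np.sin(t)*uy; x=np.cos(t)*uy-np.sin(t)*uz
    return R.from_matrix(np.c_[x,np.cross(z,x),z]).as_quat()
def bar(a): b=a+np.arctan2(38,138);return uw(0,14-143.1*np.cos(b),126+143.1*np.sin(b))
E
python3 - <<'E'
from h import *
T=pickle.load(open("topP.pkl","rb"));S=pickle.load(open("sceneP.pkl","rb"))
c,s=np.cos(YAW),np.sin(YAW)
for n,P,bx in(("top",T,(268,160,385,250)),("sc",S,(385,260,545,390))):
    u0,v0,u1,v1=[int(a/1.25) for a in bx]
    Q=P[v0:v1,u0:u1].reshape(-1,3);d=Q[:,:2]-U
    L=np.c_[d[:,0]*c+d[:,1]*s,-d[:,0]*s+d[:,1]*c,Q[:,2]]
    k=(L[:,2]>115)&(L[:,2]<126);D=L[k]
    print(n,"deck extents",np.percentile(D,[.5,99.5],0).round(1).tolist())
    h=L[(abs(L[:,0])<60)&(L[:,1]<20)&(L[:,1]>-160)&(L[:,2]>124)]
    for y0 in range(-150,20,15):
        q=h[(h[:,1]>=y0)&(h[:,1]<y0+15)]
        if len(q):print(y0,len(q),'x',np.percentile(q[:,0],[2,98]).round(0),'z',np.percentile(q[:,2],[5,50,95]).round(1))
for n,P,bx in(("top",T,(470,228,524,262)),("sc",S,(255,230,305,285))):
    u0,v0,u1,v1=[int(a/1.25) for a in bx]
    Q=P[v0:v1,u0:u1].reshape(-1,3);Q=Q[(Q[:,2]>72)&(Q[:,2]<88)&(abs(Q[:,0]-455)<70)&(abs(Q[:,1]+370)<70)]
    print(n,len(Q),cv2.minAreaRect(Q[:,:2].astype(np.float32)),Q.mean(0))
for a in (0,.1,.2,.3,.6,1,1.4,1.8):
    print(a,bar(a).round(0),np.round(ik(bar(a),hq(.6*a)),2))
E
```

```text
top deck extents [[-89.8, -141.9, 115.1], [89.3, 144.4, 125.9]]
-150 22 x [-51.  58.] z [124.8 126.3 140.6]
-135 134 x [-49.  52.] z [128.1 139.1 174.3]
-120 104 x [-51.  53.] z [127.3 136.5 171.3]
-105 115 x [-49.  50.] z [129.  135.5 142.4]
-90 116 x [-49.  53.] z [129.2 134.7 141.7]
-75 118 x [-50.  50.] z [128.2 134.8 141.7]
-60 113 x [-48.  51.] z [129.3 135.  142. ]
-45 119 x [-50.  54.] z [127.9 134.9 140.9]
-30 114 x [-50.  50.] z [128.4 134.9 140.7]
-15 116 x [-50.  50.] z [128.5 134.7 140.8]
0 113 x [-50.  50.] z [126.8 134.3 141.2]
15 19 x [-45.  43.] z [125.3 130.9 135.9]
sc deck extents [[-90.8, -143.8, 115.7], [90.2, 143.4, 125.7]]
-150 11 x [23. 51.] z [132.  136.9 138.9]
-135 171 x [-38.  50.] z [134.4 144.7 172.3]
-120 189 x [-50.  50.] z [133.  136.5 168.2]
-105 158 x [-48.  50.] z [132.5 135.9 138.9]
-90 164 x [-50.  50.] z [133.  135.7 138.2]
-75 167 x [-49.  50.] z [132.1 135.8 138.5]
-60 168 x [-51.  50.] z [132.4 135.5 138.1]
-45 166 x [-49.  50.] z [132.7 135.6 138.2]
-30 172 x [-50.  50.] z [131.7 135.2 137.6]
-15 172 x [-50.  50.] z [132.2 135.3 137.7]
0 165
[... 392 characters left out ...]
  20. 164.] [-0.11  0.36 -0.13  1.08  0.    0.1 ]
0.1 [563.  24. 178.] [-0.07  0.37 -0.08  1.13 -0.06  0.14]
0.2 [564.  30. 191.] [-0.03  0.37 -0.04  1.18 -0.12  0.18]
0.3 [566.  37. 203.] [ 0.01  0.39  0.01  1.23 -0.18  0.22]
0.6 [572.  65. 235.] [ 0.13  0.45  0.17  1.41 -0.34  0.36]
1 [582. 113. 263.] [ 0.28  0.61  0.43  1.7  -0.52  0.58]
1.4 [593. 169. 268.] [ 0.41  0.84  0.75  2.06 -0.65  0.82]Traceback (most recent call last):
  File "<stdin>", line 19, in <module>
    return _wrapfunc(a, 'round', decimals=decimals, out=out)
    return _wrapit(obj, method, *args, **kwds)
    result = getattr(arr, method)(*args, **kwds)
TypeError: unsupported operand type(s) for *: 'NoneType' and 'float'
```

Run:
```python
from h import *
for t in (.3,.4,.5,.6,.7,.8):
    print(t,[(lambda q:None if q is None else np.round(q,2).tolist())(ik(bar(a),hq(t))) for a in (1.6,1.8,1.85)])
p=bar(0)+[0,0,90]
reach(p,hq(0)); set_gripper(50,30)
s=sense();print(s["t"],s["tcp_pos"],p)
sn=snapshot("scene");save(sn,"s1.png",(290,120,450,300),3.3)
```

```text
0.3 [[0.3, 0.58, 0.47, 1.62, -0.26, 0.53], [0.33, 0.61, 0.51, 1.63, -0.26, 0.56], [0.34, 0.62, 0.52, 1.63, -0.26, 0.57]]
0.4 [[0.33, 0.63, 0.54, 1.7, -0.34, 0.58], [0.36, 0.67, 0.59, 1.72, -0.33, 0.61], [0.37, 0.68, 0.6, 1.72, -0.33, 0.62]]
0.5 [[0.36, 0.68, 0.61, 1.79, -0.42, 0.63], [0.39, 0.73, 0.67, 1.81, -0.41, 0.66], [0.4, 0.74, 0.68, 1.81, -0.4, 0.67]]
0.6 [[0.39, 0.74, 0.68, 1.88, -0.49, 0.69], [0.42, 0.79, 0.75, 1.91, -0.48, 0.72], [0.43, 0.8, 0.76, 1.92, -0.47, 0.73]]
0.7 [[0.41, 0.8, 0.75, 1.98, -0.55, 0.75], [0.44, 0.86, 0.84, 2.02, -0.54, 0.78], [0.45, 0.87, 0.86, 2.03, -0.54, 0.79]]
0.8 [[0.44, 0.87, 0.83, 2.08, -0.61, 0.82], None, None]
2.5333 [562.12134935  20.10804894 253.98786216] [562.13789736  19.99912988 253.99036338]
```

View pics/s1.png

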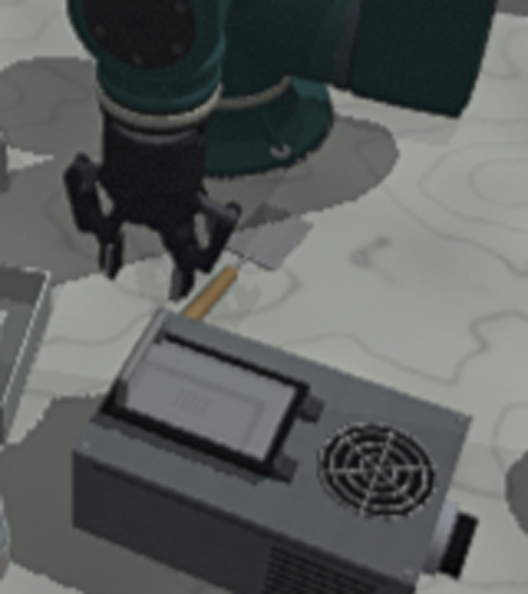

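The gripper is above the handle bar with its jaws across the bar. Next I pinch it and swing the hatch.

Run:
```python
from h import *
hit=servo_line(bar(0),vel=120,max_force=12);s=sense();print(hit,s["tcp_pos"],s["contact_force"])
set_gripper(0,30);s=sense();print(s["finger_gap"],s["contact_force"],s["t"])
if 7<s["finger_gap"]<13 and not hit:
    for a in np.r_[.2:1.81:.2]:
        servo_line(bar(a),hq(min(.6*a,.6)),vel=150)
        s=sense();print(round(a,1),s["contact_force"].round(1) if hasattr(s["contact_force"],'round') else s["contact_force"],s["finger_gap"],s["t"])
        if np.linalg.norm(s["contact_force"])>30: break
sn=snapshot("scene");save(sn,"s2.png",(290,60,480,300),2.5)
```

```text
False [562.49217957  19.96712632 164.63813133] [ 0.46029943 -0.72414063 -0.22386965]
8.369157861743416 [-0.18301184 -3.55638369  1.66818469] 3.925
0.2 [-1.2 -6.4  2.9] 8.681471381974575 4.2667
0.4 [-1.  -5.8  5.3] 8.797496933160392 4.6083
0.6 [-2.4 -5.5  6.2] 8.62514893011857 4.95
0.8 [-2.2 -4.2  9.7] 8.45688803921003 5.2917
1.0 [-2.6 -3.6 12.3] 8.458602372329901 5.6333
1.2 [-1.4 -1.6 16.5] 8.684040244188136 5.975
1.4 [ 0.3  3.3 15.1] 8.280332064181366 6.3167
1.6 [ 1.7  4.8 12.2] 8.899899945858312 6.6583
1.8 [2.8 5.6 8. ] 8.530454475304465 7.0
```

View pics/s2.png

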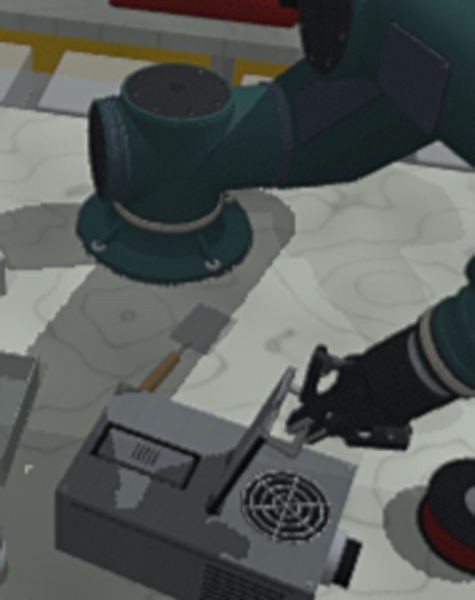

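The hatch is back past upright and the bay with its cap is visible at (150,455). Next I let go, back off, and measure the hatch and the cap.

Run:
```python
from h import *
set_gripper(22)
t=.6;uy=np.array([-np.sin(YAW),np.cos(YAW),0])
p=bar(1.8)+90*(np.cos(t)*np.array([0,0,1])+np.sin(t)*uy)
print(servo_line(p,vel=200,max_force=15))
set_gripper(0,40)
reach(uw(0,60,370),hq(.2))
reach(uw(0,-75,260),down(YAW))
s=sense();print(s["t"],s["tcp_pos"],s["joint_positions"],s["contact_force"])
c,sn_=np.cos(YAW),np.sin(YAW)
for n in("scene","top"):
    g=snapshot(n);Q=cloud(g);pickle.dump((g,Q),open(n+"1.pkl","wb"));d=Q[...,:2]-U
    L=np.dstack([d[...,0]*c+d[...,1]*sn_,-d[...,0]*sn_+d[...,1]*c,Q[...,2]])
    h=L[(abs(L[...,0])<49)&(L[...,1]>0)&(L[...,1]<90)&(L[...,2]>140)&(L[...,2]<265)]
    for z0 in range(140,265,25):
        q=h[(h[:,2]>z0)&(h[:,2]<z0+25)]
        if len(q): print(n,z0,len(q),np.percentile(q[:,1],[5,50,95]).round(1))
    if n=="scene": save(g,"s3.png",(300,200,440,300),5.5)
```

```text
Traceback (most recent call last):
cell.MotionError: the arm cannot follow that straight line within its joint ranges
```

```bash
cat > r.py <<'E'
from h import *
t=.6;uy=np.array([-np.sin(YAW),np.cos(YAW),0])
ax=np.cos(t)*np.array([0,0,1])+np.sin(t)*uy
for d in (60,45,35,28):
    try: print(d,servo_line(bar(1.8)+d*ax,vel=150,max_force=15));break
    except MotionError as e: print(d,e)
set_gripper(0,40)
if d>=35:
    reach(uw(0,95,370),hq(.2))
    reach(uw(0,-75,260),down(YAW))
s=sense();print(s["t"],s["tcp_pos"],s["joint_positions"],s["contact_force"])
c,sn_=np.cos(YAW),np.sin(YAW)
for n in("scene","top"):
    g=snapshot(n);Q=cloud(g);pickle.dump((g,Q),open(n+"1.pkl","wb"));d=Q[...,:2]-U
    L=np.dstack([d[...,0]*c+d[...,1]*sn_,-d[...,0]*sn_+d[...,1]*c,Q[...,2]])
    h=L[(abs(L[...,0])<49)&(L[...,1]>0)&(L[...,1]<90)&(L[...,2]>140)&(L[...,2]<265)]
    for z0 in range(140,265,25):
        q=h[(h[:,2]>z0)&(h[:,2]<z0+25)]
        if len(q): print(n,z0,len(q),np.percentile(q[:,1],[5,50,95]).round(1))
    if n=="scene": save(g,"s3.png",(300,200,440,300),5.5)
E
python3 r.py
```

```text
60 the arm cannot follow that straight line within its joint ranges
45 the arm cannot follow that straight line within its joint ranges
35 False
9.6333 [572.53015679  68.56851302 259.35899788] [-2.19839796e-02  3.51127306e-01  1.19665260e-01  1.34079028e+00
 -2.30490737e-04  1.75375253e+00] [ 0.76069829 -0.08588215  0.19120281]
scene 140 29 [17.3 20.3 22.7]
scene 165 33 [23.3 26.3 33.7]
scene 190 39 [29.1 32.8 39.4]
scene 215 37 [35.2 38.2 42.8]
scene 240 232 [42.9 77.9 87.3]
top 240 89 [66.5 80.9 86.7]
```

View pics/s3.png

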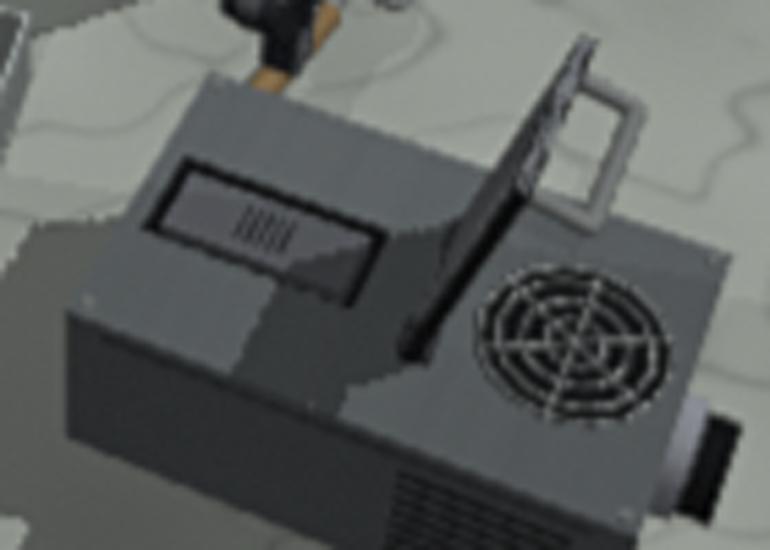

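Hatch angle is about 1.81. The bay rim corners in the crop are (187,157), (388,235), (352,305) and (145,230). I check the bay centre against them, then press.

```bash
cat >> h.py <<'E'
def pix2plane(s,pts,z):
    p=cv2.undistortPoints(np.array(pts,float)[:,None],np.array(s["camera_matrix"],float),np.array([s["k1"],0,0,0,0],float))[:,0]
    E=np.array(s["extrinsics"]);d=np.c_[p,np.ones(len(p))]@E[:3,:3].T;o=E[:3,3]
    return o+d*((z-o[2])/d[:,2])[:,None]
def toU(P):
    d=P[:,:2]-U;c,s=np.cos(YAW),np.sin(YAW);return np.c_[d[:,0]*c+d[:,1]*s,-d[:,0]*s+d[:,1]*c]
def press(zt=116):
    servo_line(uw(0,-75,150),vel=250,max_force=20)
    hit=servo_line(uw(0,-75,zt),vel=25,max_force=25);s=sense()
    print("press",hit,s["tcp_pos"],s["contact_force"],s["t"])
    servo_line(uw(0,-75,200),vel=150)
E
python3 - <<'E'
from h import *
g,Q=pickle.load(open("scene1.pkl","rb"))
C=np.array([(187,157),(388,235),(352,305),(145,230)])/5.5+[300,200]
W=pix2plane(g,C-.4,120);L=toU(W);print(L.round(1).tolist(),L.mean(0).round(1))
press()
g=snapshot("scene");save(g,"s4.png",(300,200,440,300),5.5);Q=cloud(g)
l=toU(Q.reshape(-1,3));z=Q.reshape(-1,3)[:,2]
k=(abs(l[:,0])<40)&(abs(l[:,1]+75)<65)&(z>138)&(z<156)
D=Q.reshape(-1,3)[k];r=cv2.minAreaRect(D[:,:2].astype(np.float32));print(len(D),r,toU(np.array([r[0]])),np.median(D[:,2]))
pickle.dump((g,Q),open("scene2.pkl","wb"))
E
```

```text
[[-28.7, -130.7], [-26.2, -17.1], [23.5, -17.9], [25.7, -130.0]] [ -1.4 -73.9]
press True [572.88421481  67.24860885 122.02094286] [-3.00184552  0.49518714 14.1458369 ] 11.3917
477 ((571.759521484375, 67.67106628417969), (99.79856872558594, 43.08037185668945), 78.95178985595703) [[ -0.41530716 -75.33356659]] 148.700178993103
```

View pics/s4.png

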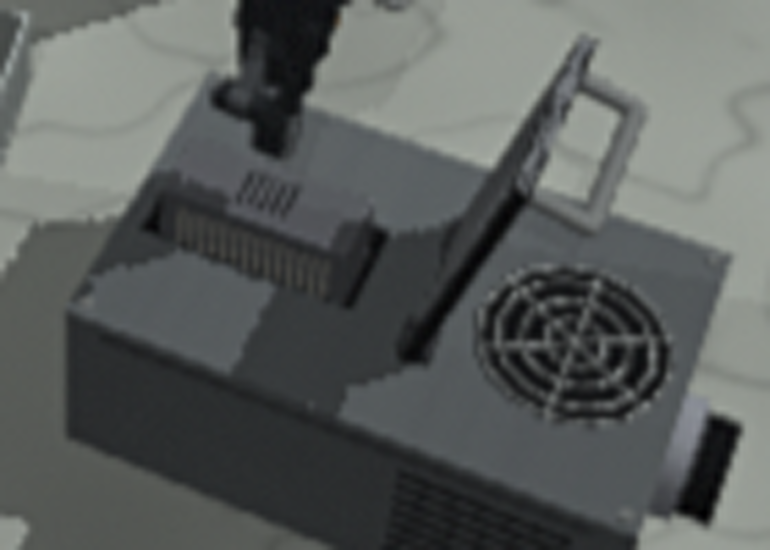

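The press worked. The used cartridge stands proud, with its cap at z≈149 and its centre within 0.5 mm of the model. Now I take it out to the tray.

Run:
```python
from h import *
set_gripper(64)
print(servo_line(uw(0,-75,137),vel=120,max_force=12))
set_gripper(0,50);s=sense();print("grip",s["finger_gap"],s["tcp_pos"],s["contact_force"],s["t"])
if 36<s["finger_gap"]<44:
    print(servo_line(uw(0,-75,250),vel=150,max_force=35))
    s=sense();print("lift",s["finger_gap"],s["contact_force"])
    reach([480,-178.5,190],down(0.0))
    h=servo_line([480,-178.5,72],vel=80,max_force=10);s=sense();print("down",h,s["tcp_pos"],s["contact_force"])
    if not h: h=servo_line([480,-178.5,66],vel=25,max_force=8);s=sense();print("down",h,s["tcp_pos"],s["contact_force"])
g=snapshot("scene");save(g,"s5.png",(240,150,400,270),5);print(s["t"])
```

```text
False
grip 38.97054081380407 [572.46105556  67.93718093 137.5229331 ] [-0.37871559 -0.18443723  3.0643472 ] 13.75
False
lift 38.73663932510821 [-0.33017028  0.30219619 -2.3636168 ]
down True [ 479.69239496 -177.91245239   74.34958676] [-1.95837309  2.50593408  8.87876719]
17.05
```

View pics/s5.png

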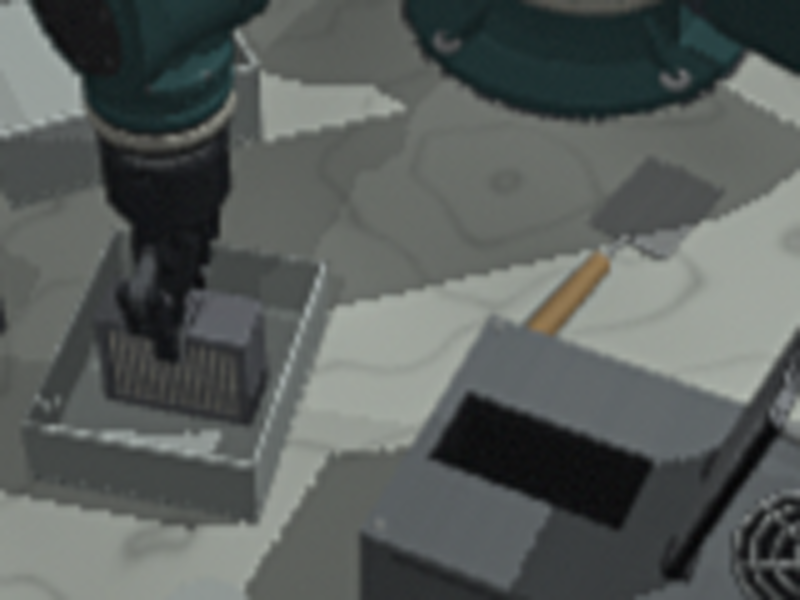

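The used cartridge stands on the tray floor. I release it and fetch the fresh one.

Run:
```python
from h import *
set_gripper(64)
servo_line([480,-178.5,175],vel=200,max_force=15)
F=[455.5,-366.8];q=down(np.deg2rad(-19.5))
reach([*F,150],q)
print(servo_line([*F,69.5],vel=120,max_force=12))
set_gripper(0,50);s=sense();print("grip",s["finger_gap"],s["tcp_pos"],s["contact_force"],s["t"])
if 36<s["finger_gap"]<44:
    servo_line([*F,190],vel=150)
    reach(uw(0,-75,240),down(YAW))
    s=sense();print("above",s["finger_gap"],s["contact_force"],s["tcp_pos"],s["t"])
g=snapshot("scene");save(g,"s6.png",(220,120,420,270),4);pickle.dump((g,cloud(g)),open("scene3.pkl","wb"))
```

```text
False
grip 39.52956188431941 [ 455.75419707 -367.04379682   70.40372685] [-1.10267757  1.3982619   6.61746969] 20.0833
above 39.02271673300062 [-0.43393249  0.50732468 -1.83653855] [572.34465164  67.00343269 239.82066015] 22.6917
```

View pics/s6.png

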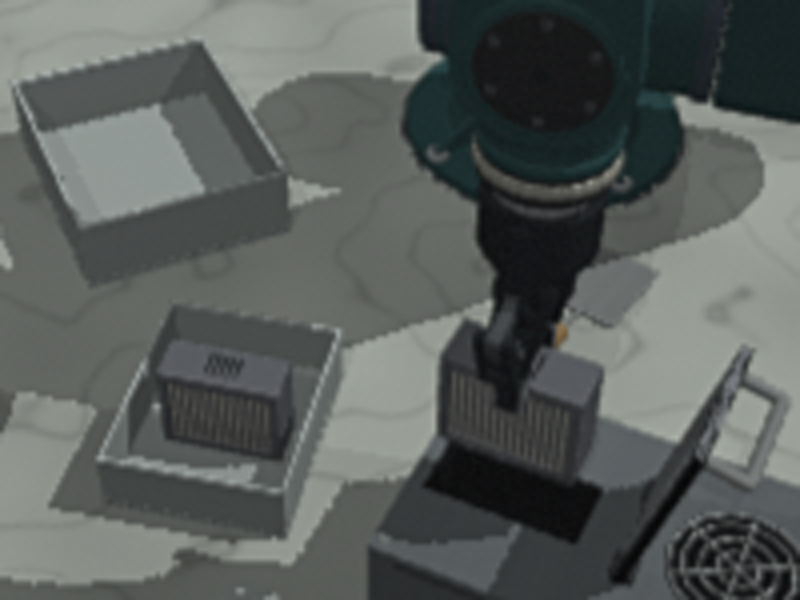

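Run:
```python
from h import *
servo_line(uw(0,-75,195),vel=120,max_force=15)
h=servo_line(uw(0,-75,140),vel=60,max_force=10);s=sense();print(h,s["tcp_pos"],s["contact_force"],s["t"])
if s["tcp_pos"][2]<150:
    set_gripper(62);servo_line(uw(0,-75,230),vel=150,max_force=15);set_gripper(0,40)
g=snapshot("scene");Q=cloud(g)
P=Q.reshape(-1,3);l=toU(P);z=P[:,2]
D=P[(abs(l[:,0])<40)&(abs(l[:,1]+75)<65)&(z>138)&(z<160)]
if len(D)>20:
    r=cv2.minAreaRect(D[:,:2].astype(np.float32));print(len(D),r,toU(np.array([r[0]])),np.median(D[:,2]))
save(g,"s7.png",(300,200,440,300),5.5)
```

```text
False [572.44601758  67.92026581 140.32204907] [ 1.00488913  0.36489252 -2.01423011] 24.3333
474 ((571.3844604492188, 66.05476379394531), (100.28758239746094, 44.95264434814453), 77.09574890136719) [[ -0.44901941 -76.99247226]] 149.37211006127524
```

View pics/s7.png

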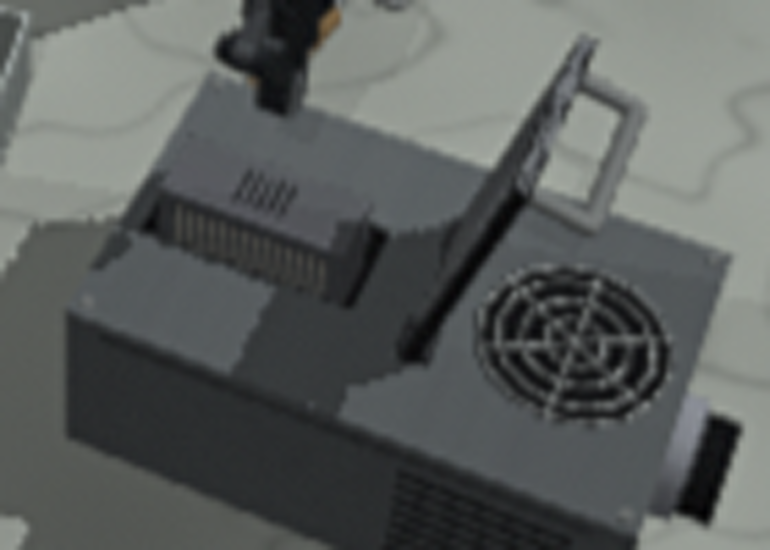

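The fresh cartridge stands proud in the bay at cap z≈149, as the used one did. Now I press it down.

Run:
```python
from h import *
servo_line(uw(0,-75,172),vel=150,max_force=10)
hit=servo_line(uw(0,-75,114),vel=30,max_force=25);s=sense();print("press",hit,s["tcp_pos"],s["contact_force"],s["t"])
servo_line(uw(0,-75,200),vel=120)
servo_line(uw(0,-75,300),vel=200)
g=snapshot("scene");Q=cloud(g);P=Q.reshape(-1,3);l=toU(P)
k=(abs(l[:,0])<18)&(abs(l[:,1]+75)<45)&(P[:,2]<200);print("cap z",np.percentile(P[k,2],[5,50,95]),k.sum())
k=(abs(l[:,0])>40)&(abs(l[:,0])<80)&(abs(l[:,1]+75)<45)&(P[:,2]<200);print("deck z",np.median(P[k,2]))
save(g,"s8.png",(220,130,480,300),3);print(sense()["t"])
```

```text
press True [573.21606115  67.67033787 119.9418276 ] [-4.399884   -1.03876367 19.24331534] 28.225
cap z [118.11122023 120.97760924 123.24692753] 332
deck z 120.92562080410727
29.75
```

View pics/s8.png

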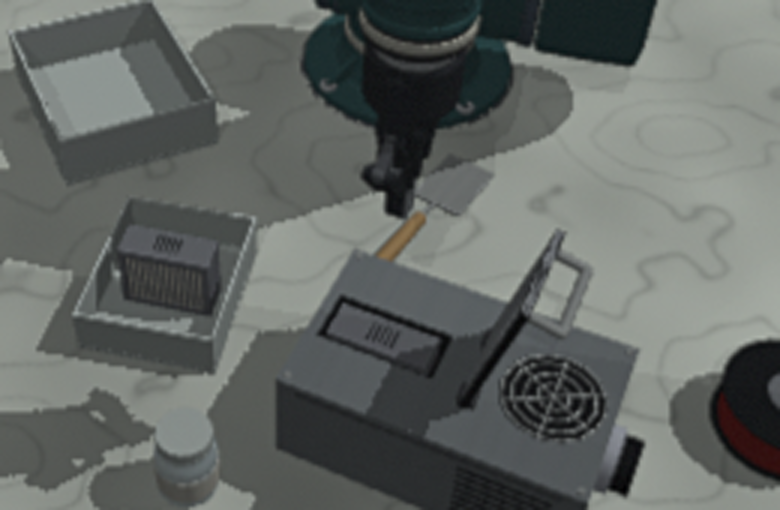

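All is in order: the cap is flush with the deck, the hatch leans back, the used cartridge stands in the tray, and the arm is clear.

```bash
python3 -c "
from cell import *
sign_off()"
```

```text
the job is handed in; nothing more can be done
```

The filter change is done and handed in at about 30 s on the robot's clock, with no sign of trouble in the last checks.

- **Hatch:** I swung it back by the bar handle and released it. After release the depth map put it at about 1.81 rad, and the last picture still shows it leaning back.
- **Used cartridge:** One press to the stop released the catch and it popped up. It now stands upright in the smallest of the three trays.
- **Fresh cartridge:** It went in with no hard contact and stood proud at cap height z≈149 mm. The guarded press met the stop and halted on its 25 N guard. Afterwards the cap read 121.0 mm against 120.9 mm for the deck, so the catch holds it flush.
- **Bystanders:** I never went near the spool or the jar. They look in place in the last picture, but I did not measure their positions again.
- **Disagreements:** All were 1 to 3 mm. The two cameras differed by about 2.6 mm in x on the fresh cartridge. The seated cartridge measured about 2 mm off the modelled bay centre in y. Neither caused trouble.

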